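# Finish the planting tray

### The job

Finish the planting tray: lay the wooden dibber in its painted outline, crossbar and point as drawn, and tuck the loose plant marker under the clip's sprung arm, point first, flat and square on top of the markers already there and pushed right up to the stop. Leave those markers, the hand fork and everything else where they are, and let go.

Things in the scene. Friction and masses are not known exactly. Their poses are not given: they have to be found in the camera images.
- tray: White steel planting tray fixed to the table, 280 (x) x 380 (y) mm, floor 4 mm thick, rim 12 mm high. Origin: centre of its underside; x points away from the robot, y left. Outlines 6 mm wider than the tools are painted on the floor along x: the dibber's 35 mm right of the middle, free; the hand fork's 100 mm farther right, filled. The marker clip stands at the back left.
- clip: Grey sheet-steel marker clip on the tray: a plate 166 mm long, 64 mm wide, rising at 28 degrees from the tray's left edge to the right (along the tray's -y). Origin: middle of its low edge, on its upper face, 40 mm above the table; x runs up the slope, y across (away from the robot), z square to the plate. Two cheeks 48 mm high at the top (x = 152 to 178 mm), 58 mm apart, carry the arm; top 165 mm above the table.
- clip_home (a point): Where the loose marker's origin belongs: on top of the two markers in the clip (14 mm thick together), clip x = 85, y = 0, z = 14 mm; its point then touches the upright stop (30 mm high) at clip x = 160 mm.
- clip_arm (a joint): Angle of the clip's sprung steel arm in rad: 0 on the pile of two, growing as it lifts (about 0.12 with a third marker under it). It is 50 mm wide, hinged across the slope at clip x = 167, z = 40 mm, reaches down the slope and presses on the pile at clip x = 105 mm with about 2.5 N (3 N on a third).
- clip_lip (a point): Middle of the free edge of the arm's lip, which bends up towards the low end at 25 degrees: at clip x = 70, z = 32 mm on the pile of two, so the mouth below it is 16 mm high. A flat marker pushed up along the pile lifts the arm by itself (a push of 4 to 8 N).
- marker: Loose wooden plant marker lying on the table: flat tag 150 long x 40 wide x 7 mm thick, 30 g, the last 20 mm of one end cut to a point. Origin: centre of its underside; x points to the pointed end, z up out of its face.
- marker_tip (a point): Tip of the loose marker's point, 75 mm from its middle, at half its thickness.
- pile0: Lower marker of the two already in the clip, same shape and axes as the loose one.
- pile1: Upper marker of the two already in the clip.
- dibber: Wooden T-handled dibber, 130 g, lying on the table: round shaft 30 mm thick and 230 mm long over all, tapering over its last 75 mm to a point, with a 100 mm crossbar 30 mm thick as handle at the other end. Origin: underside, at half its length, below the shaft's axis; x points to the point. The crossbar's axis is at x = -100 mm, it balances at about x = -45 mm.
- dibber_bar (a point): Underside of the dibber below the middle of its crossbar.
- dibber_tip (a point): Below the dibber's point, level with its underside, at x = 115 mm.
- spot_bar (a point): Where point dibber_bar belongs in the dibber's outline, on the tray's floor (4 mm above the table).
- spot_tip (a point): Where point dibber_tip belongs in the dibber's outline, 215 mm farther from the robot than spot_bar.
- fork: Steel hand fork, 235 mm long, handle 26 mm thick, lying in its outline on the tray's right, along the tray's x. Leave it. Origin: underside, at mid length.
- planter_rail: Grey steel planter rail along the far side, hung on the railing: 1.1 m long in y, 136 mm deep, its bars 90 to 112 mm above the table; carries two white pots (up to 210 mm above the table) and an orange spray bottle (240 mm). Origin: at table height below its middle.
- clay_pot: Small terracotta pot, 84 mm wide, 75 mm high, on the table. Leave it.
- saucer: Terracotta saucer, 110 mm wide, 18 mm high, on the table. Leave it.
- trowel: Hand trowel, 275 mm long, far right. Leave it.
- jar: Lidded glass jar, 72 mm wide, 95 mm high, far left. Leave it.
- seed_tin: Flat tin box, 120 x 85 x 45 mm, far left. Leave it.
- cactus: Cactus in a clay pot 68 mm wide, 88 mm high, far side, right. Leave it.
Not all that is in view belongs to the job. What is shaped like the marker but turquoise is not meant.

How it is judged:
At the end, for the whole second after the job is handed in: Dibber in its outline: point and crossbar each within 12 mm of their places. Marker under the arm (over 0.5 N), point first, tip within 10 mm of the stop, within 10 mm of the middle line, 8 degrees of straight and 7 of flat, on the two others, which moved under 12 mm. All at rest (horizontal distance between dibber_tip and spot_tip below 0.012 m and horizontal distance between dibber_bar and spot_bar below 0.012 m and height (world z) of dibber_bar below 0.012 m and height (world z) of dibber_tip below 0.016 m and linear speed of each of dibber, marker below 0.02 m/s and x of marker_tip in the frame of clip above 0.15 m and y of marker in the frame of clip between -0.01 and 0.01 m and z of marker in the frame of clip between 0.01 and 0.018 m and angle between the x axis of marker and the x axis of clip, either way round below 0.15 rad and angle between the z axis of marker and the z axis of clip, either way round below 0.12 rad and contact force between clip_arm and marker above 0.5 N and distance of each of pile0, pile1 from where it was at the start of the episode below 0.012 m); the robot touches nothing.
It fails at once if the hand fork is moved by more than 25 mm (distance of fork from where it was at the start of the episode above 0.025 m).
It fails at once if a bystander (pot, saucer, trowel, jar, tin, cactus) is moved by more than 30 mm (distance of any of clay_pot, saucer, trowel, jar, seed_tin, cactus from where it was at the start of the episode above 0.03 m).
It also fails if it takes over 64 s, if anything falls off the work surface, if the arm or the gripper's body presses on something with over 40 N, if the wrist force passes 120 N, or if a joint passes its speed limit or range.

### The arm

A 6-joint arm with a two-finger parallel gripper is mounted at the origin on the work surface. World frame = base frame: x ahead of the robot, y to its left, z up, the work surface at z = 0. Lengths are in m, angles in rad, forces in N, time in s.
With the tool pointing down it reaches from about 0.275 to 0.825 m from the base axis. Payload 5.2 kg.
Tool frame: the origin (TCP) lies at the very end of the fingers, on their centre line; the grasp point (between the pads) lies 19 mm behind it; z points along the fingers, y is the direction in which the jaws open and shut (so a half turn about z gives the same grasp; the last joint's range is limited). The gripper opens to 93 mm and grips with 3 to 60 N. Pads are 15 mm wide; open, the fingers measure 128 mm over their backs; the gripper's body (75 mm by 188 mm) begins 65 mm behind the grasp point.
Start: joints at [-1.459, 0.259, 1.535, -0, 1.348, -0.203], TCP at [0.17, -0.523, 0.219] pointing down, gripper open.
Joint ranges: [-3.14, 3.14], [-0.91, 2.08], [0.19, 2.58], [-1.22, 4.36], [0.22, 2.71], [-3.12, 3.12]. Speed limits (rad/s): [2.57, 2.57, 3.14, 3.14, 3.14, 3.14].

### API

Orientations are given as a unit quaternion [w, x, y, z].
In Python, from cell import * gives the robot as it stands. The module is installed in compiled form; this text tells all that it offers.
- The arm moves only by the shell command python3 -m inch 'ROWS' [FORCE]. ROWS is JSON, a list that holds one entry, the list of rows, each a list of 7 numbers: the opening, from 0 (shut) to 1 (fully open), then the shift along the tool's x, y, z in cm, then the turn, a rotation vector about the tool's x, y, z in degrees. In form: [[[fingers, tx, ty, tz, wx, wy, wz], ...]]. A call has 1 to 8 rows; each row is the pose to reach, as a shift and turn from the pose commanded when the call began, along the tool's axes at that moment; what a row does not reach only later rows make up. A row lasts 1/8 s, in which the tool goes at most 62.5 mm and 10.7 degrees, less where a joint would pass 70% of its speed; a pose out of reach is approached as far as the arm can. A call with a gripper value outside its range is refused whole. The fingers move at their own pace and stop on an object; FORCE is the grip in N (left out, the last holds). Time passes only in rows, so rows that repeat a pose let the fingers close. It gives the time, the measured TCP pose, the force and the opening at its end, in the units of the state.
- read_state(): the state, without advancing time (a new reading comes with each control period).
- camera(name): name is "side" or "top"; returns the picture (480x640x3 uint8, blue, green, red); there is no depth.
- camera_info(name): a dict with "mtx" (3x3 intrinsics, pixels), "k1" (the pictures are not rectified: a ray, as slopes to the right and down, at radius r is drawn at 1 + k1 r^2 times it, then the intrinsics apply), "R" (3x3) and "t" (3): a world point X has camera coordinates R X + t. Camera axes: x right, y down, z forward; pixel columns grow to the right and rows downward; lengths in m; the calibration is good to about 2 mm. A picture is of the moment at which its call begins. camera_info takes no time and is no camera call.
- sign_off(): hands the job in, once; it reports no verdict.
Trained networks look in the newest picture that a camera, given by its name, has taken for a name from the list of things; names that differ only in an ending like _2 or _b are one class to them, and where a whole thing is asked for, a point or a joint stands for the part that bears it (a point fixed in the world has none). Each returns a list of dicts, best first, with "p" (0 to 1); they miss things now and then, are a little off and sometimes report something else, mostly with a low value. They report only what shows in the picture. A call takes as long as a camera call. They do not tell look-alikes from the thing itself.
- find_in(target, camera): "bbox" ([left, top, right, bottom] in pixels, round what is visible of it).
The state is a dict: "clock": time; "q": joint angles; "qd": joint speeds; "joint_efforts": joint torques, N m; "tool_pos": TCP position; "ee_rot": TCP orientation; "wrist_force": force on the tool from outside, world axes, zero at the start; "torque": the same for the moment, N m; "grip_width": finger opening in m.
Only numpy, scipy, OpenCV 4.12 (cv2) and the standard library are available. Lean on these libraries where they do the work, as an engineer would, in place of code of your own. Each camera call takes 0.05 s, during which the arm holds its last target.

## Working session

There is one attempt and no reset: what is moved stays moved. The work goes in short steps, Python scripts to look and compute and a shell command to move; the robot and the scene stay as the last step left them, time stands still between calls to the robot, and variables do not carry over. Pictures are saved under pics/ and viewed, and the job is handed in when it is done.

```bash
mkdir -p pics
cat > h.py <<'E'
from cell import *
import numpy as np, cv2
from scipy.spatial.transform import Rotation as Ro
def ray(cam,u,v):
    c=camera_info(cam);K=np.array(c["mtx"]);k=c["k1"];R=np.array(c["R"]);t=np.array(c["t"])
    p=cv2.undistortPoints(np.array([[[u,v]]],float),K,np.array([k,0,0,0,0.]))[0,0]
    d=R.T@np.array([p[0],p[1],1]);o=-R.T@t
    return o,d
def atz(cam,u,v,z):
    o,d=ray(cam,u,v);return o+d*(z-o[2])/d[2]
def proj(cam,X):
    c=camera_info(cam);K=np.array(c["mtx"]);k=c["k1"];R=np.array(c["R"]);t=np.array(c["t"])
    p=R@np.array(X,float)+t;s=p[:2]/p[2];s=s*(1+k*(s@s));return (K@np.array([s[0],s[1],1]))[:2]
def tri(u1,u2):
    o1,d1=ray("top",*u1);o2,d2=ray("side",*u2)
    A=np.c_[d1,-d2];s=np.linalg.lstsq(A,o2-o1,rcond=None)[0]
    a=o1+d1*s[0];b=o2+d2*s[1];return (a+b)/2,np.linalg.norm(a-b)
E
python3 - <<'E'
from h import *
for n in("top","side"):
    cv2.imwrite(f"pics/{n}0.png",camera(n)); print(n,camera_info(n))
    for t in("tray","clip","marker","dibber","fork","clip_arm","pile1","saucer","clay_pot"):
        print(n,t,[(np.round(d["bbox"]).tolist(),round(d["p"],2)) for d in find_in(t,n)[:4]])
print(read_state())
E
```

```text
top {'mtx': array([[501.06693979,   0.        , 321.02870591],
       [  0.        , 501.06693979, 231.39493554],
       [  0.        ,   0.        ,   1.        ]]), 'k1': -0.0637999962865076, 'R': array([[ 0.03092886, -0.99917839,  0.02619082],
       [-0.98376729, -0.03506492, -0.1759897 ],
       [ 0.17676348, -0.02032252, -0.98404353]]), 't': array([-0.10075178,  0.50233783,  1.46048396])}
top tray [([245.0, 180.0, 372.0, 281.0], 0.58), ([387.0, 236.0, 432.0, 265.0], 0.3)]
top clip [([252.0, 182.0, 303.0, 219.0], 0.71)]
top marker [([507.0, 268.0, 544.0, 294.0], 0.93), ([387.0, 236.0, 430.0, 264.0], 0.57), ([130.0, 61.0, 501.0, 156.0], 0.37)]
top dibber [([149.0, 199.0, 186.0, 268.0], 0.85)]
top fork [([339.0, 201.0, 360.0, 268.0], 0.94)]
top clip_arm [([262.0, 189.0, 292.0, 208.0], 0.93)]
top pile1 [([252.0, 197.0, 263.0, 214.0], 0.47)]
top saucer [([380.0, 300.0, 416.0, 339.0], 0.96)]
top clay_pot [([167.0, 305.0, 197.0, 338.0], 0.57)]
side {'mtx': array([[523.52552427,   0.        , 323.63002997],
       [  0.        , 523.52552427, 249.10071904],
       [  0.        ,   0.  
[... 876 characters left out ...]
0, 380.0, 233.0], 0.17)]
{'clock': 1.0, 'q': array([-1.45879609e+00,  2.58593638e-01,  1.53504352e+00, -1.29666260e-06,
        1.34801061e+00, -2.02780205e-01]), 'qd': array([ 0.00060969, -0.00114932,  0.00229554,  0.00129697, -0.00056304,
        0.00051102]), 'joint_efforts': array([ 1.02701451e-03, -4.37201822e+01, -2.84310794e+01,  7.16084917e-02,
        3.09328164e-02, -1.79890679e-05]), 'tool_pos': array([ 0.17031401, -0.52294307,  0.21863867]), 'ee_rot': array([-2.75573567e-05,  9.87639683e-01,  1.56741365e-01,  6.18731418e-07]), 'wrist_force': array([-0.03867377,  0.16739562, -0.23888089]), 'torque': array([ 0.00060665,  0.01961716, -0.00649501]), 'grip_width': 0.09282273857626515}
```

View pics/top0.png

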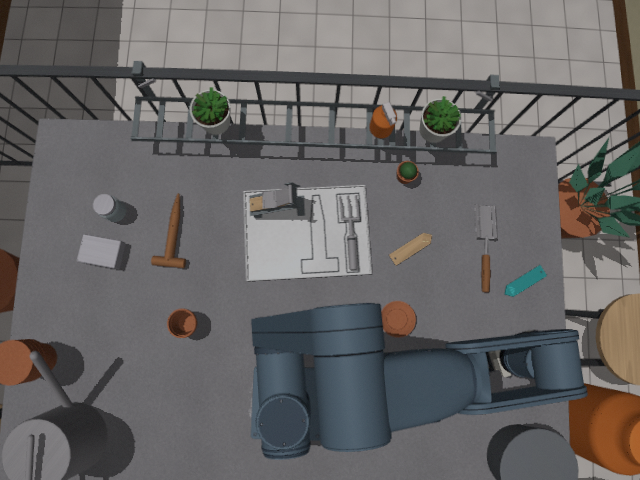

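View pics/side0.png

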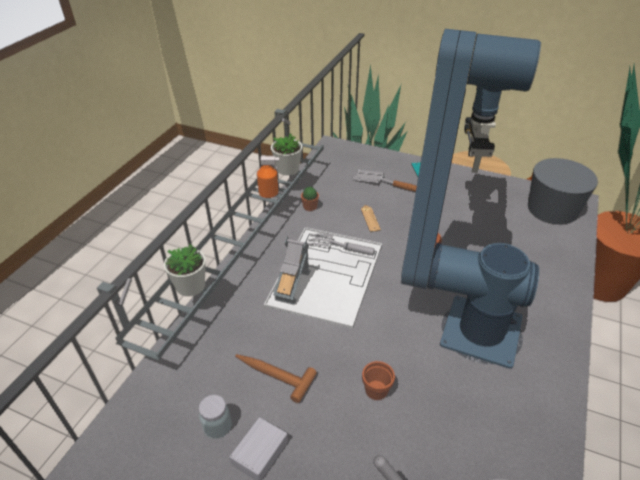

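Run:
```python
import cv2
a=cv2.imread("pics/top0.png");s=cv2.imread("pics/side0.png")
cv2.imwrite("pics/c1.png",cv2.resize(a[170:300,240:440],None,fx=4,fy=4,interpolation=2))
cv2.imwrite("pics/c2.png",cv2.resize(s[220:340,250:410],None,fx=5,fy=5,interpolation=2))
```

```text
(no output)
```

View pics/c1.png

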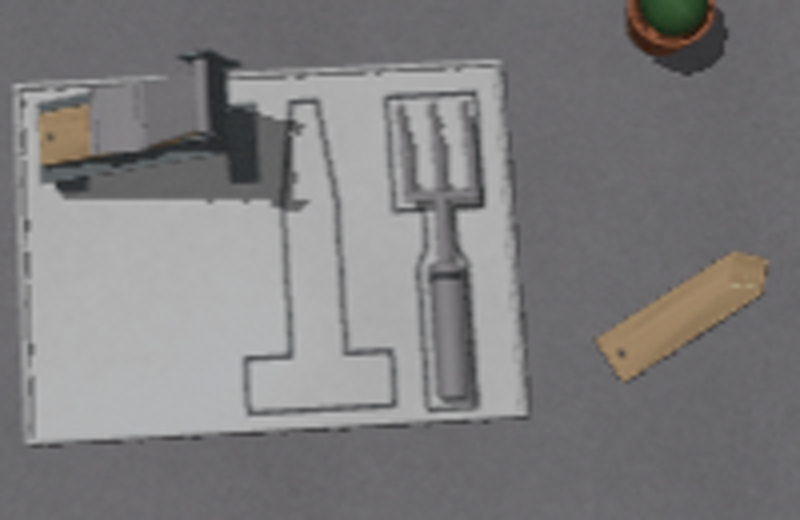

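View pics/c2.png

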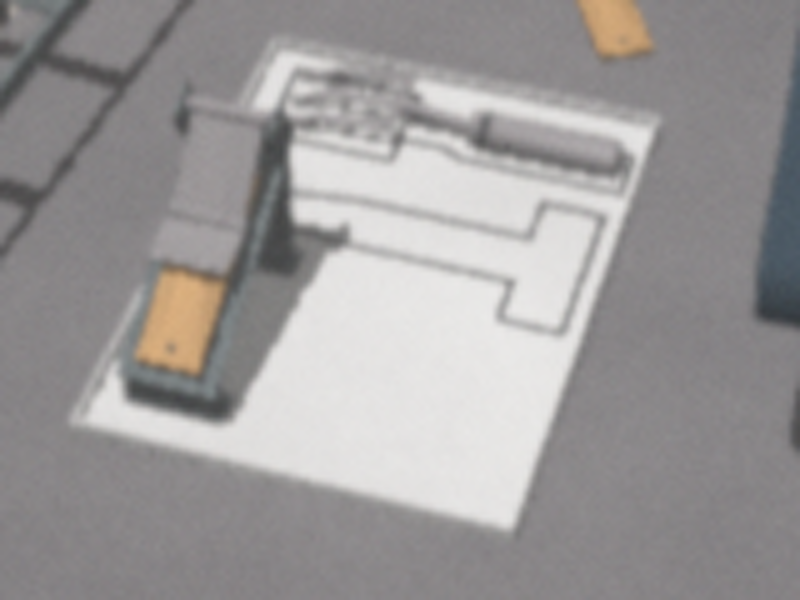

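Top view: the dibber is at (173,230), with its point at the top (178,196). The tray is at (307,232) and the clip at (277,200), its low end on the left. The wooden marker is at (410,249), with its point at the upper right (431,237). There are two marker candidates: wooden (410,249) and turquoise (525,281). The wooden one is meant; the crop shows wood, a hole at the blunt end and a point at the other. Next I'll measure.

```bash
cat > m.py <<'E'
from h import *
from scipy.optimize import least_squares
import sys
def mask(n,img,box):
    hsv=cv2.cvtColor(img,cv2.COLOR_BGR2HSV);m=((hsv[...,0]<22)&(hsv[...,1]>70)&(hsv[...,2]>60)).astype(np.uint8)
    z=np.zeros_like(m);l,t,r,b=box;z[t:b,l:r]=m[t:b,l:r];return z
E
python3 - <<'E'
from m import *
a=cv2.imread("pics/top0.png");s=cv2.imread("pics/side0.png")
# tray corners top & side
for cam,cs in(("top",[(243.3,191.3),(365,185),(246.8,280.8),(372,273.8)]),("side",[(305,228.5),(381.5,243.5),(264.5,304.5),(353,326)])):
    P=[atz(cam,u,v,0.012) for u,v in cs];print(cam,np.round(P,4)[:,:2].tolist())
    print(" c",np.round(np.mean(P,0),4), [round(np.linalg.norm(P[i]-P[j]),4) for i,j in((0,1),(2,3),(0,2),(1,3))])
for cam,im,box in(("top",a,(382,228,440,270)),("side",s,(355,200,385,238)),("top",a,(145,188,192,275)),("side",s,(230,345,325,410))):
    m=mask(cam,im,box);c=max(cv2.findContours(m,0,1)[0],key=cv2.contourArea)
    z=0.006 if box[0] in(382,355) else 0.012
    W=np.array([atz(cam,u,v,z)[:2] for u,v in c[:,0]],np.float32)
    r=cv2.minAreaRect(W*1000);print(cam,len(W),r, np.round(cv2.boxPoints(r)).tolist())
E
```

```text
top [[0.6296, 0.1611], [0.6642, -0.218], [0.3522, 0.1344], [0.3861, -0.2437]]
 c [ 0.508  -0.0415  0.012 ] [np.float64(0.3807), np.float64(0.3796), np.float64(0.2787), np.float64(0.2793)]
side [[0.6592, -0.2058], [0.3847, -0.2358], [0.6266, 0.1668], [0.3493, 0.1403]]
 c [ 0.5049 -0.0336  0.012 ] [np.float64(0.2761), np.float64(0.2785), np.float64(0.3741), np.float64(0.3777)]
top 92 ((472.06451416015625, -365.33148193359375), (39.88853454589844, 145.22116088867188), 33.7978515625) [[415.0, -316.0], [496.0, -437.0], [529.0, -415.0], [448.0, -294.0]]
side 62 ((470.74468994140625, -361.30621337890625), (40.093284606933594, 147.79270935058594), 34.33007049560547) [[413.0, -312.0], [496.0, -434.0], [529.0, -411.0], [446.0, -289.0]]
top 194 ((500.8285217285156, 375.0475158691406), (101.52838134765625, 226.5652313232422), 87.70890808105469) [[386.0, 329.0], [612.0, 320.0], [616.0, 421.0], [390.0, 430.0]]
side 193 ((489.820068359375, 347.64251708984375), (107.57825469970703, 232.7614288330078), 73.02400970458984) [[363.0, 330.0], [585.0, 262.0], [617.0, 365.0], [394.0, 433.0]]
```

```bash
cat > fit.py <<'E'
from m import *
from scipy.optimize import minimize
def cyl(p,q,r0,r1,n=24):
    p=np.array(p,float);q=np.array(q,float);d=q-p;d/=np.linalg.norm(d)
    e=np.cross(d,[0,0,1]);e/=np.linalg.norm(e);f=np.cross(d,e);a=np.linspace(0,2*np.pi,n)
    c=np.outer(np.cos(a),e)+np.outer(np.sin(a),f);return np.r_[p+r0*c,q+r1*c]
DIB=[cyl([-.1,0,.015],[.04,0,.015],.015,.015),cyl([.04,0,.015],[.115,0,.015],.015,.003),cyl([-.1,-.05,.015],[-.1,.05,.015],.015,.015)]
mk=np.array([[-.075,-.02],[.055,-.02],[.075,-.004],[.075,.004],[.055,.02],[-.075,.02]])
MAR=[np.r_[np.c_[mk,np.zeros(6)],np.c_[mk,.007*np.ones(6)]]]
def render(cam,parts,T,box,S=6):
    l,t,r,b=box;im=np.zeros(((b-t)*S,(r-l)*S),np.uint8)
    for P in parts:
        W=P@T[0].T+T[1];uv=np.array([proj(cam,x) for x in W]);uv=((uv-[l,t]+.5)*S)
        cv2.fillConvexPoly(im,cv2.convexHull(np.round(uv).astype(np.int32)),1)
    return cv2.resize(im.astype(np.float32),(r-l,b-t),interpolation=cv2.INTER_AREA)
def fit(parts,obs,x0,z=0):
    def T(x):return Ro.from_euler('z',x[2]).as_matrix(),np.array([x[0],x[1],z])
    def f(x):
        return sum(np.abs(render(c,parts,T(x),b)-m[b[1]:b[3],b[0]:b[2]]).sum() for c,m,b in obs)
    sim=np.array([x0]+[np.array(x0)+d for d in np.diag([.012,.012,.15])])
    o=minimize(f,x0,method="Nelder-Mead",options=dict(initial_simplex=sim,maxiter=200,xatol=1e-4));return o.x,o.fun,sum(m[b[1]:b[3],b[0]:b[2]].sum() for c,m,b in obs)
E
cat > a.py <<'E'
from fit import *
a=cv2.imread("pics/top0.png");s=cv2.imread("pics/side0.png")
B=dict(mt=(382,228,440,270),ms=(355,200,385,238),dt=(145,188,192,275),ds=(230,345,325,410))
o={k:("top" if k[1]=="t" else "side",mask(0,a if k[1]=="t" else s,b),b) for k,b in B.items()}
for n,P,x0,ks in(("marker",MAR,[.471,-.363,-.98],("mt","ms")),("dibber",DIB,[.50,.365,-.1],("dt","ds"))):
    for kk in ((ks[0],),(ks[1],),ks):
        x,fv,N=fit(P,[o[k] for k in kk],x0);print(n,kk,np.round(x,4),np.degrees(x[2]).round(1),round(float(fv),1),N)
# clip blunt end of pile
z=.0571
for (cam,p) in(("top",(249.5,197.5)),("top",(250,211.2)),("side",(277,291.4)),("side",(291,294.6))):print(cam,p,atz(cam,*p,z).round(4))
print(tri((249.5,197.5),(277,291.4)),tri((250,211.2),(291,294.6)))
E
python3 a.py
```

```text
marker ('mt',) [ 0.4733 -0.366  -0.9731] -55.8 44.4 564
marker ('ms',) [ 0.4737 -0.3677 -0.9842] -56.4 38.8 268Traceback (most recent call last):
  File "a.py", line 7, in <module>
    x,fv,N=fit(P,[o[k] for k in kk],x0);print(n,kk,np.round(x,4),np.degrees(x[2]).round(1),round(float(fv),1),N)
           ~~~^^^^^^^^^^^^^^^^^^^^^^^^^
  File "fit.py", line 21, in fit
    o=minimize(f,x0,method="Nelder-Mead",options=dict(initial_simplex=sim,maxiter=200,xatol=1e-4));return o.x,o.fun,sum(m[b[1]:b[3],b[0]:b[2]].sum() for c,m,b in obs)
    res = _minimize_neldermead(fun, x0, args, callback, bounds=bounds,
                               **options)
    fxcc = func(xcc)
    fx = function(np.copy(x), *(wrapper_args + args))
  File "fit.py", line 19, in f
    return sum(np.abs(render(c,parts,T(x),b)-m[b[1]:b[3],b[0]:b[2]]).sum() for c,m,b in obs)
  File "fit.py", line 19, in <genexpr>
    return sum(np.abs(render(c,parts,T(x),b)-m[b[1]:b[3],b[0]:b[2]]).sum() for c,m,b in obs)
                      ~~~~~~^^^^^^^^^^^^^^^^
  File "fit.py", line 13, in render
    W=P@T[0].T+T[1];uv=np.array([proj(cam,x) for x in W]);uv=((uv-[l,t]+.5)*S)
                                 ~~~~^^^^^^^
  File "h.py", line 12, in proj
    c=camera_info(cam);K=np.array(c["mtx"]);k=c["k1"];R=np.array(c["R"]);t=np.array(c["t"])
ValueError: time passes only in moves, steps and waits
```

```bash
sed -i 's/^import numpy.*/&\n_ci=camera_info\n_C={}\ndef camera_info(n):\n    if n not in _C:_C[n]=_ci(n)\n    return _C[n]/' h.py; python3 a.py
```

```text
marker ('mt',) [ 0.4733 -0.366  -0.9731] -55.8 44.4 564
marker ('ms',) [ 0.4737 -0.3677 -0.9842] -56.4 38.8 268
marker ('mt', 'ms') [ 0.4735 -0.3669 -0.9744] -55.8 84.4 832
dibber ('dt',) [ 0.5025  0.3705 -0.0683] -3.9 97.1 833
dibber ('ds',) [ 0.5011  0.3716 -0.0584] -3.3 107.8 1028
dibber ('dt', 'ds') [ 0.502   0.3708 -0.0581] -3.3 213.1 1861
top (249.5, 197.5) [0.5994 0.1349 0.0571]
top (250, 211.2) [0.5573 0.131  0.0571]
side (277, 291.4) [0.5947 0.1398 0.0571]
side (291, 294.6) [0.5504 0.1352 0.0571]
(array([0.5991369 , 0.13524237, 0.05137906]), np.float64(0.00337037926668221)) (array([0.55561439, 0.13101197, 0.05183955]), np.float64(0.00562341568764137))
```

```bash
cat > b.py <<'E'
from fit import *
a=cv2.imread("pics/top0.png");s=cv2.imread("pics/side0.png")
def wm(im,box):
    g=im.min(2);m=np.zeros(g.shape,np.uint8);l,t,r,b=box;m[t:b,l:r]=g[t:b,l:r]>135
    h=np.zeros_like(m);c=max(cv2.findContours(m,0,2)[0],key=cv2.contourArea);cv2.fillPoly(h,[cv2.convexHull(c)],1);return h
bt=(238,178,380,286);bs=(258,222,390,332)
o=[("top",wm(a,bt),bt),("side",wm(s,bs),bs)]
q=np.array([[x,y,z] for x in(-.14,.14) for y in(-.19,.19) for z in(0,.012)])
for oo in([o[0]],[o[1]],o):
    x,f,N=fit([q],oo,[.507,-.04,.09]);print(np.round(x,4),np.degrees(x[2]).round(2),f,N)
Rz=Ro.from_euler('z',x[2]).as_matrix();c=np.array([x[0],x[1],0])
# outline points crop c1 px
for n,p in dict(tipL=(291,101),tipR=(318,101),botL=(249,413),botR=(397,406),shL=(245,358),shR=(392,350)).items():
    w=atz("top",240+(p[0]+.5)/4-.5,170+(p[1]+.5)/4-.5,.004);print(n,w.round(4),(Rz.T@(w-c)).round(4))
for n,p in dict(tip=(296,195),bR=(604,214),bL=(563,334),sR=(540,203),sL=(500,318)).items():
    w=atz("side",250+(p[0]+.5)/5-.5,220+(p[1]+.5)/5-.5,.004);print(n,w.round(4),(Rz.T@(w-c)).round(4))
for (cam,p) in(("top",(249.5,197.5)),("top",(250,211.2)),("side",(277,291.4)),("side",(291,294.6))):print(cam,(Rz.T@(atz(cam,*p,.0571)-c)).round(4))
E
python3 b.py
```

```text
[ 0.51   -0.0385  0.0932] 5.34 160.27777099609375 11282
[ 0.4845 -0.0033  0.0508] 2.91 3848.25 11657
[ 0.5103 -0.0387  0.0935] 5.36 4236.5 22939
tipL [ 0.6281 -0.0542  0.004 ] [ 0.1158 -0.0264  0.004 ]
tipR [ 0.6289 -0.0753  0.004 ] [ 0.1146 -0.0475  0.004 ]
botL [ 0.3826 -0.0305  0.004 ] [-0.1264  0.0201  0.004 ]
botR [ 0.3917 -0.1431  0.004 ] [-0.1278 -0.0929  0.004 ]
shL [ 0.4246 -0.0259  0.004 ] [-0.0842  0.0207  0.004 ]
shR [ 0.4346 -0.1382  0.004 ] [-0.0847 -0.092   0.004 ]
tip [ 0.5878 -0.0777  0.004 ] [ 0.0734 -0.0461  0.004 ]
bR [ 0.3917 -0.1407  0.004 ] [-0.1277 -0.0905  0.004 ]
bL [ 0.3801 -0.0271  0.004 ] [-0.1286  0.0237  0.004 ]
sR [ 0.4345 -0.1341  0.004 ] [-0.0844 -0.0879  0.004 ]
sL [ 0.4218 -0.0247  0.004 ] [-0.0868  0.0222  0.004 ]
top [0.1049 0.1646 0.0571]
top [0.0626 0.1646 0.0571]
side [0.1006 0.1699 0.0571]
side [0.0561 0.1694 0.0571]
```

```bash
cat > pose.py <<'E'
from fit import *
C=np.array([.510,-.0385,0]);RT=Ro.from_euler('z',5.36,degrees=True).as_matrix()
CO=C+RT@np.array([.082,.168,.04])   # clip origin
a=np.radians(28)
RC=RT@np.c_[[0,-np.cos(a),np.sin(a)],[1,0,0],[0,np.sin(a),np.cos(a)]]
def clip(x,y,z):return CO+RC@(np.array([x,y,z])/1000)
def ang(d):  # tool down, tool x at heading d deg
    d=np.radians(d);x=np.array([np.cos(d),np.sin(d),0]);z=np.array([0,0,-1.]);return np.c_[x,np.cross(z,x),z]
RCLIP=np.c_[-RC[:,0],np.cross(-RC[:,2],-RC[:,0]),-RC[:,2]]
def st():
    s=read_state();q=s["ee_rot"];return s,np.array(s["tool_pos"]),Ro.from_quat([q[1],q[2],q[3],q[0]]).as_matrix()
def rel(P,R,p=None,r=None):
    if p is None:_,p,r=st()
    sh=r.T@(P-p)*100;w=Ro.from_matrix(r.T@R).as_rotvec(degrees=True);return sh.round(2).tolist(),w.round(2).tolist()
E
cat > ov.py <<'E'
from pose import *
import sys
out=[]
for n,z0 in(("top",4),("side",5)):
    im=cv2.imread(f"pics/{n}0.png");l,t,w,h=(230,165,160,130) if n=="top" else(250,220,160,120)
    im=cv2.resize(im[t:t+h,l:l+w],None,fx=5,fy=5,interpolation=2)
    def L(pts,c):
        p=np.array([((proj(n,x)-[l,t]+.5)*5) for x in pts]).astype(np.int32);cv2.polylines(im,[p],True,c,1)
    L([clip(*p) for p in((0,-32,0),(166,-32,0),(166,32,0),(0,32,0))],(0,0,255))
    L([clip(*p) for p in((10,-20,14),(140,-20,14),(160,0,14),(140,20,14),(10,20,14))],(0,200,0))
    L([clip(*p) for p in((70,-25,32),(105,-25,17),(167,-25,40),(167,25,40),(105,25,17),(70,25,32))],(255,0,0))
    for s in(-29,29):L([clip(*p) for p in((152,s,0),(152,s,48),(178,s,48),(178,s,0))],(255,0,255))
    L([C+RT@np.array([x,y,.012]) for x,y in((-.14,-.19),(.14,-.19),(.14,.19),(-.14,.19))],(0,200,200))
    L([C+RT@np.array([x,y,.004]) for x,y in((-.127,.021),(-.127,-.091),(-.085,-.091),(-.085,.021))],(0,100,255))
    L([C+RT@np.array([x,y,.004]) for x,y in((-.106,-.035),(.109,-.035))],(0,100,255))
    cv2.imwrite(f"pics/ov_{n}{sys.argv[1]}.png",im)
E
python3 ov.py 1
python3 - <<'E'
from pose import *
print(CO,RC,clip(35,0,16))
for p in((277,144),(300,150),(210,130),(200,120)):print(p,atz("top",*p,.112).round(3),atz("top",*p,.16).round(3))
print(rel(np.array([.4735,-.3669,.10])-.05*np.array([np.cos(-.974),np.sin(-.974),0]),ang(124.2)))
E
```

```text
[0.57594802 0.13642529 0.04      ] [[ 0.08247901  0.99562742 -0.04385487]
 [-0.87908684  0.09341326  0.46741876]
 [ 0.46947156  0.          0.88294759]] [0.57813311 0.11313595 0.07055867]
(277, 144) [0.752 0.056 0.112] [0.735 0.052 0.16 ]
(300, 150) [ 0.736 -0.013  0.112] [ 0.719 -0.014  0.16 ]
(210, 130) [0.789 0.258 0.112] [0.77  0.247 0.16 ]
(200, 120) [0.819 0.29  0.112] [0.799 0.278 0.16 ]
([32.27, -10.25, 11.86], [-0.0, -0.0, -106.16])
```

View pics/ov_top1.png

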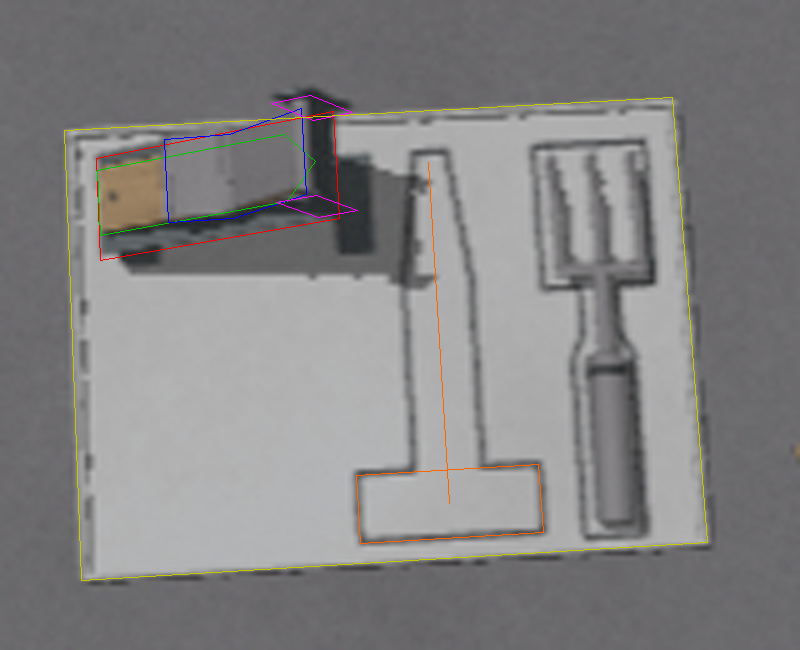

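View pics/ov_side1.png

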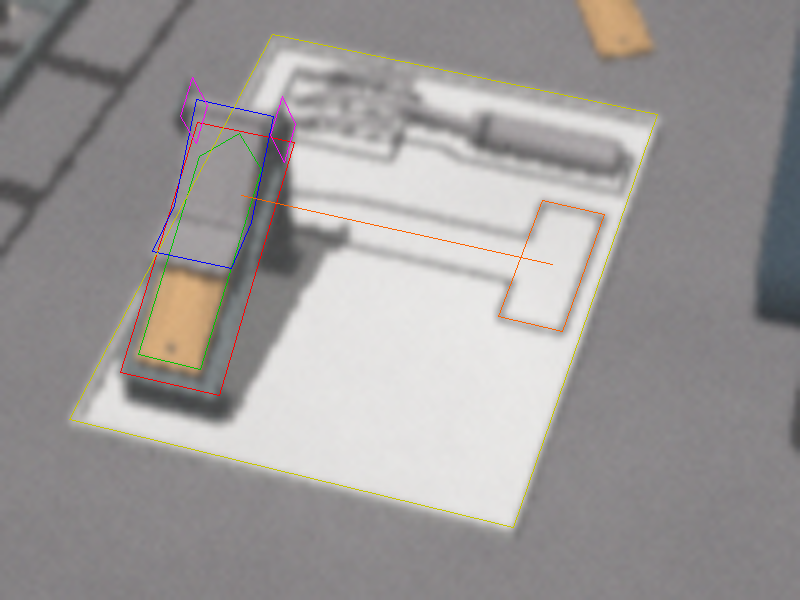

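Overlay check: tray, outline, clip and pile all line up to within about 1 px in both views. Enlarged confirmation of the wooden marker: c1.png crop, (600–768, 250–380), wood, point at the upper right. Now I'll move to hover over its blunt half.

```bash
python3 -m inch '[[[0.7,6,-2,1,0,0,-10],[0.7,11,-4,2,0,0,-20],[0.7,16,-6,4,0,0,-30],[0.7,21,-8,6,0,0,-40],[0.7,26,-9,8,0,0,-50],[0.7,30,-10,10,0,0,-60],[0.7,32.3,-10.25,11.9,0,0,-70],[0.7,32.3,-10.25,11.9,0,0,-80]]]' 25
python3 - <<'E'
from pose import *
print(rel(np.array([.4735,-.3669,.05])-.05*np.array([np.cos(-.974),np.sin(-.974),0]),ang(124.2)))
E
```

```text
clock: 2.0
tool_pos: [0.4465, -0.3235, 0.0979]
ee_rot: [-0.001, 0.653, 0.758, 0.0]
wrist_force: [-0.3, 0.7, -0.3]
grip_width: 0.065
([-0.2, -0.13, 4.79], [-0.04, -0.17, -25.68])
```

```bash
python3 -m inch '[[[0.7,-0.2,-0.13,2,0,0,-10],[0.7,-0.2,-0.13,4,0,0,-20],[0.7,-0.2,-0.13,4.8,0,0,-25.8],[0.7,-0.2,-0.13,4.8,0,0,-25.8],[0.7,-0.2,-0.13,4.8,0,0,-25.8]]]'
python3 - <<'E'
from pose import *
print(rel(np.array([.4735,-.3669,.0025])-.05*np.array([np.cos(-.974),np.sin(-.974),0]),ang(124.2)))
s=camera("side");t=camera("top");
cv2.imwrite("pics/t1.png",cv2.resize(np.hstack([s[180:250,330:430],t[220:290,370:470]]),None,fx=4,fy=4,interpolation=2))
E
```

```text
clock: 2.62
tool_pos: [0.445, -0.328, 0.0521]
ee_rot: [0.0, 0.472, 0.882, -0.0]
wrist_force: [-0.9, 0.5, -0.5]
grip_width: 0.0655
([0.18, 0.17, 4.96], [0.01, 0.04, -0.48])
```

View pics/t1.png

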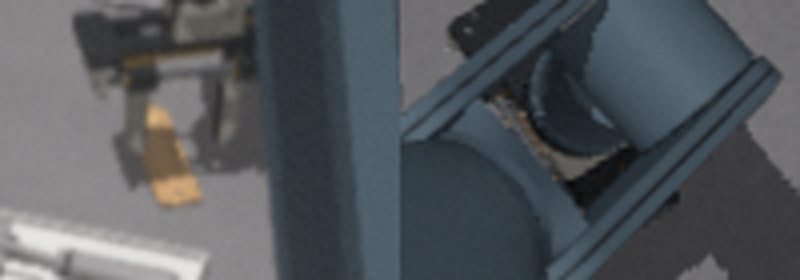

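The side view shows the marker centred between the open fingers. Descending and gripping.

```bash
python3 -m inch '[[[0.7,0.1,0.1,2,0,0,0],[0.7,0.18,0.17,4,0,0,-0.5],[0.7,0.18,0.17,4.8,0,0,-0.5],[0.7,0.18,0.17,4.95,0,0,-0.5],[0.3,0.18,0.17,4.95,0,0,-0.5],[0.3,0.18,0.17,4.95,0,0,-0.5],[0.3,0.18,0.17,4.95,0,0,-0.5],[0.3,0.18,0.17,4.95,0,0,-0.5]]]' 25
```

```text
clock: 3.72
tool_pos: [0.4454, -0.3255, 0.0027]
ee_rot: [0.0, 0.467, 0.884, -0.0]
wrist_force: [0.0, 0.4, 2.8]
grip_width: 0.0396
```

```bash
python3 - <<'E'
from pose import *
P=clip(-75,0,60);print(P,rel(P,RCLIP)); P=clip(-75,0,19);print(P,rel(P,RCLIP))
E
python3 -m inch '[[[0.3,0,0,-4,0,0,0],[0.3,0,0,-10,0,0,0],[0.3,0,0,-16,0,0,0],[0.3,0,0,-20,0,0,0],[0.3,0,0,-20,0,0,0]]]'
python3 - <<'E'
from pose import *
print(rel(np.array([.50,.2,.215]),ang(95.36)))
s=camera("side");cv2.imwrite("pics/t2.png",s)
E
```

```text
[0.5671308  0.23040193 0.05776649] ([39.03, 41.41, -5.54], [7.1, -27.35, 28.39])
[0.56892885 0.21123776 0.02156564] ([37.35, 40.48, -1.92], [7.1, -27.35, 28.39])
clock: 4.35
tool_pos: [0.4466, -0.3267, 0.2061]
ee_rot: [0.004, 0.467, 0.884, -0.001]
wrist_force: [-0.1, 0.5, -0.5]
grip_width: 0.0392
([40.47, 34.13, -1.17], [0.17, 0.42, 28.98])
```

View pics/t2.png

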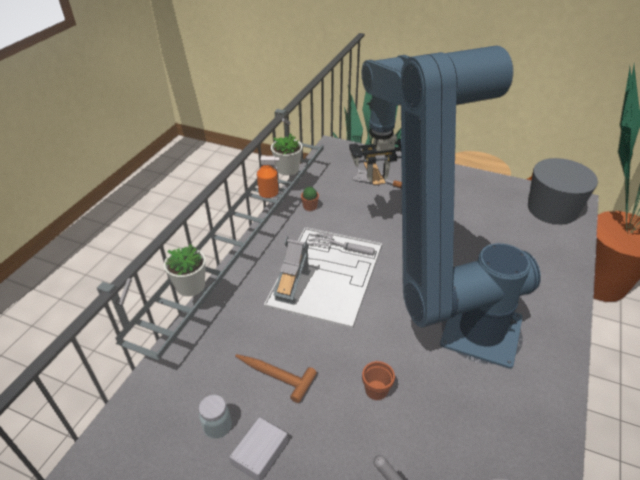

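The marker is held. Now I'll carry it across at z≈0.22, above the clip's 165 mm.

```bash
python3 -m inch '[[[0.3,3,2.5,-1.5,0,0,2],[0.3,7,6,-2,0,0,5],[0.3,11,9,-2,0,0,8],[0.3,15,12.5,-2,0,0,11],[0.3,19,16,-2,0,0,14],[0.3,23,19.5,-2,0,0,17],[0.3,27,23,-2,0,0,20],[0.3,31,26,-2,0,0,23]]]'
python3 - <<'E'
from pose import *
print(rel(np.array([.54,.23,.215]),ang(95.36)))
print(rel(clip(-75,0,130),RCLIP))
E
```

```text
clock: 5.4
tool_pos: [0.4839, 0.0793, 0.2201]
ee_rot: [-0.001, 0.634, 0.773, -0.001]
wrist_force: [0.9, -0.4, -0.0]
grip_width: 0.0398
([13.69, 8.45, 0.49], [-0.2, -0.04, 5.89])
([16.46, 11.49, 10.03], [1.24, -28.02, 5.82])
```

```bash
python3 -m inch '[[[0.3,4,3,0,0,0,2],[0.3,8,5,0,0,0,4],[0.3,12,8,0,0,0,6],[0.3,15,10.5,2,0.4,-9,6],[0.3,16.5,11.5,5,0.8,-18,6],[0.3,16.5,11.5,8,1.2,-28,5.8],[0.3,16.5,11.5,10,1.2,-28,5.8],[0.3,16.5,11.5,10,1.2,-28,5.8]]]'
python3 - <<'E'
from pose import *
s,p,r=st();print(s["q"].round(2))
print(rel(clip(-75,0,60),RCLIP));print(rel(clip(-75,0,19),RCLIP))
s=camera("side");t=camera("top");cv2.imwrite("pics/t3.png",np.hstack([s[150:400,180:480],t[120:370,130:430]]))
E
```

```text
clock: 6.4
tool_pos: [0.5637, 0.2608, 0.1192]
ee_rot: [0.179, 0.652, 0.718, -0.163]
wrist_force: [0.1, -0.3, 0.5]
grip_width: 0.0394
[ 0.51  0.63  1.31 -0.45  1.43  0.53]
([0.19, 0.06, 6.86], [-0.03, 0.03, 0.16])
([0.19, 0.06, 10.96], [-0.03, 0.03, 0.16])
```

View pics/t3.png

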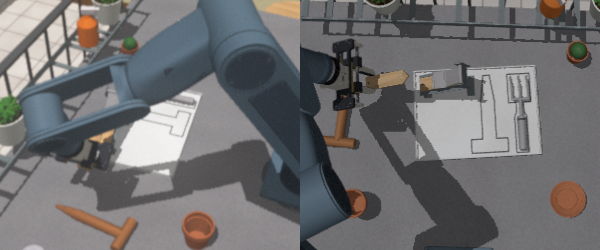

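```bash
python3 -m inch '[[[0.3,0.2,0.06,3,0,0,0],[0.3,0.2,0.06,6,0,0,0],[0.3,0.2,0.06,8.5,0,0,0],[0.3,0.2,0.06,8.5,0,0,0],[0.3,0.2,0.06,8.5,0,0,0]]]'
python3 - <<'E'
from pose import *
print(rel(clip(-75,0,19),RCLIP))
s=camera("side");t=camera("top")
# predicted marker overlay from TCP
_,p,r=st();M=p+r@np.array([0,0,0]);xd=-r[:,0];z=-r[:,2];y=np.cross(z,xd)
O=p+xd*.05-z*.0027+0
out=[]
for n,im,(l,tt,w,h) in(("side",s,(240,220,80,100)),("top",t,(180,165,130,80))):
    c=cv2.resize(im[tt:tt+h,l:l+w],None,fx=5,fy=5,interpolation=2)
    cv2.imwrite(f"pics/t4{n}r.png",c)
    q=np.array([((proj(n,O+xd*a+y*b+z*.007)-[l,tt]+.5)*5) for a,b in mk]).astype(np.int32);cv2.polylines(c,[q],True,(0,255,0),1)
    q=np.array([((proj(n,clip(x,yy,14))-[l,tt]+.5)*5) for x,yy in((10,-20),(70,-20),(70,20),(10,20))]).astype(np.int32);cv2.polylines(c,[q],True,(0,0,255),1)
    cv2.imwrite(f"pics/t4{n}.png",c)
E
```

```text
clock: 7.12
tool_pos: [0.5714, 0.2238, 0.0488]
ee_rot: [0.181, 0.654, 0.717, -0.159]
wrist_force: [0.5, 0.4, 0.8]
grip_width: 0.0393
([0.19, -0.39, 2.97], [0.42, -0.09, -0.2])
```

View pics/t4side.png

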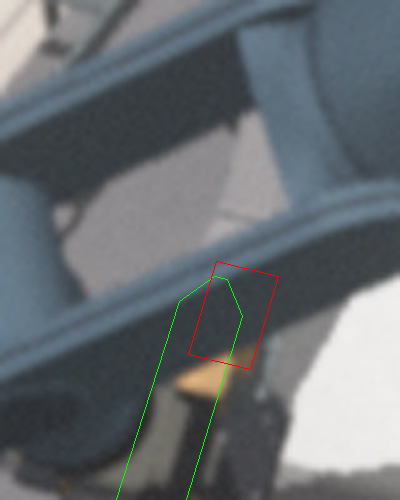

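View pics/t4top.png

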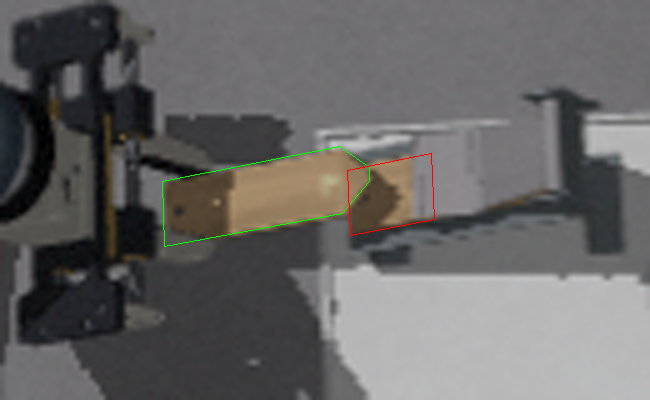

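The predicted marker outline (green) matches the picture, tip at about (368,165) in the top crop. It is 4 mm off in tool y, which I'll correct as I lower it to just above the pile.

```bash
python3 -m inch '[[[0.3,0.1,-0.2,1,0.2,0,0],[0.3,0.2,-0.4,2,0.4,0,-0.2],[0.3,0.2,-0.4,2.6,0.4,0,-0.2],[0.3,0.2,-0.4,2.6,0.4,0,-0.2],[0.3,0.2,-0.4,2.6,0.4,0,-0.2],[0.3,0.2,-0.4,2.6,0.4,0,-0.2]]]'
python3 - <<'E'
from pose import *
print(rel(clip(-75,0,19),RCLIP));s,p,r=st();print((RC.T@(p-CO)*1000).round(1))
E
```

```text
clock: 7.98
tool_pos: [0.5672, 0.2133, 0.0226]
ee_rot: [0.178, 0.652, 0.718, -0.164]
wrist_force: [-0.0, -0.5, -0.4]
grip_width: 0.0395
([-0.15, 0.15, 0.19], [-0.1, -0.0, 0.18])
[-76.5  -1.5  20.9]
```

```bash
python3 -m inch '[[[0.3,-1,0.15,0.1,0,0,0.2],[0.3,-2,0.15,0.2,0,0,0.2],[0.3,-3,0.15,0.3,0,0,0.2],[0.3,-3.5,0.15,0.3,0,0,0.2],[0.3,-3.5,0.15,0.3,0,0,0.2],[0.3,-3.5,0.15,0.3,0,0,0.2]]]'
python3 - <<'E'
from pose import *
print(rel(clip(-75,0,19),RCLIP));s,p,r=st();print((RC.T@(p-CO)*1000).round(1),(RC.T@s["wrist_force"]).round(1))
t=camera("top");cv2.imwrite("pics/t5.png",cv2.resize(t[165:245,180:310],None,fx=5,fy=5,interpolation=2))
s=camera("side");cv2.imwrite("pics/t5s.png",cv2.resize(s[220:320,240:340],None,fx=5,fy=5,interpolation=2))
E
```

```text
clock: 8.72
tool_pos: [0.5715, 0.1812, 0.036]
ee_rot: [0.178, 0.654, 0.717, -0.164]
wrist_force: [-0.1, 0.3, -0.3]
grip_width: 0.0394
([3.34, 0.02, -0.14], [-0.14, 0.0, -0.01])
[-41.6  -0.2  17.6] [-0.4 -0.1 -0.1]
```

View pics/t5.png

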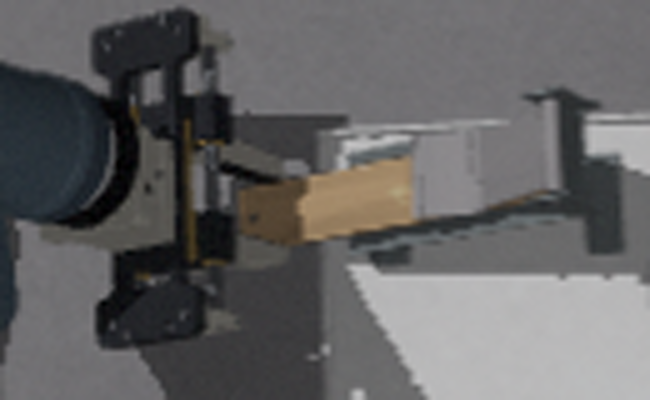

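View pics/t5s.png

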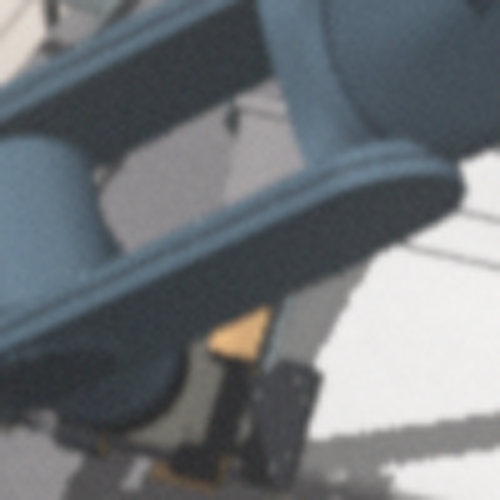

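The tip is now under the lip (lip edge at x≈415 in the crop), the marker is well aligned with the arm and there is no contact force. Pushing on with a firmer grip.

```bash
python3 -m inch '[[[0.3,-0.6,0,0.1,0,0,0],[0.3,-1.2,0,0.1,0,0,0],[0.3,-1.8,0,0.1,0,0,0],[0.3,-2.4,0,0.1,0,0,0],[0.3,-3,0,0.1,0,0,0],[0.3,-3.6,0,0.1,0,0,0],[0.3,-4,0,0.1,0,0,0],[0.3,-4,0,0.1,0,0,0]]]' 40
python3 - <<'E'
from pose import *
print(rel(clip(-75,0,17),RCLIP));s,p,r=st();print((RC.T@(p-CO)*1000).round(1),(RC.T@s["wrist_force"]).round(1))
t=camera("top");cv2.imwrite("pics/t6.png",cv2.resize(t[165:245,180:310],None,fx=5,fy=5,interpolation=2))
E
```

```text
clock: 9.82
tool_pos: [0.5749, 0.1467, 0.0539]
ee_rot: [0.178, 0.654, 0.717, -0.163]
wrist_force: [-0.6, 5.0, 0.1]
grip_width: 0.0392
([7.24, 0.0, 0.03], [-0.08, -0.13, -0.02])
[-2.6 -0.  17.1] [-4.4 -0.1  2.5]
```

View pics/t6.png

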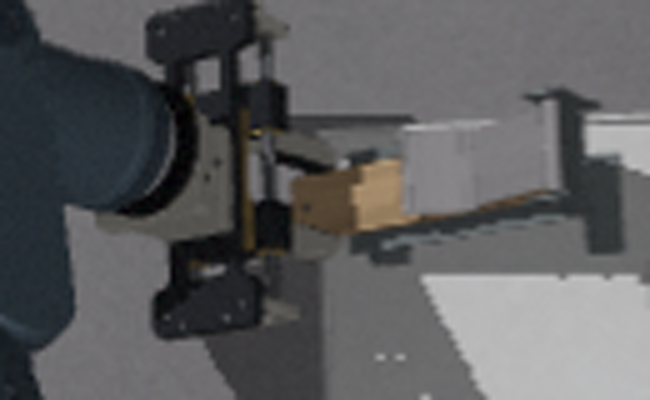

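The arm has lifted, with a resistance of 4.4 N. Continuing.

```bash
python3 -m inch '[[[0.3,-0.6,0,0,0,0,0],[0.3,-1.2,0,0,0,0,0],[0.3,-1.8,0,0,0,0,0],[0.3,-2.4,0,0,0,0,0],[0.3,-2.8,0,0,0,0,0],[0.3,-3.1,0,0,0,0,0],[0.3,-3.1,0,0,0,0,0]]]'
python3 - <<'E'
from pose import *
s,p,r=st();print((RC.T@(p-CO)*1000).round(1),(RC.T@s["wrist_force"]).round(1))
E
```

```text
clock: 10.75
tool_pos: [0.5775, 0.1196, 0.0684]
ee_rot: [0.178, 0.654, 0.717, -0.163]
wrist_force: [-0.5, 5.5, -0.5]
grip_width: 0.0393
[28.3 -0.  17.1] [-5.1  0.   2.2]
```

```bash
python3 -m inch '[[[0.3,-0.2,0,0,0,0,0],[0.3,-0.4,0,0,0,0,0],[0.3,-0.4,0,0,0,0,0]]]'
python3 - <<'E'
from pose import *
s,p,r=st();print((RC.T@(p-CO)*1000).round(1),(RC.T@s["wrist_force"]).round(1))
E
```

```text
clock: 11.12
tool_pos: [0.5778, 0.1163, 0.0701]
ee_rot: [0.178, 0.654, 0.718, -0.162]
wrist_force: [-0.7, 6.1, -0.1]
grip_width: 0.0393
[32.  -0.1 17.1] [-5.5 -0.1  2.8]
```

```bash
python3 -m inch '[[[0.3,-0.15,0,0,0,0,0],[0.3,-0.3,0,0,0,0,0],[0.3,-0.3,0,0,0,0,0]]]'
python3 - <<'E'
from pose import *
s,p,r=st();print((RC.T@(p-CO)*1000).round(1),(RC.T@s["wrist_force"]).round(1))
E
```

```text
clock: 11.5
tool_pos: [0.578, 0.114, 0.0713]
ee_rot: [0.177, 0.654, 0.718, -0.162]
wrist_force: [-1.4, 7.2, -1.0]
grip_width: 0.0386
[34.5 -0.1 17.1] [-7.  -0.7  2.5]
```

```bash
python3 -m inch '[[[0.3,-0.15,0,0,0,0,0],[0.3,-0.3,0,0,0,0,0],[0.3,-0.3,0,0,0,0,0]]]'
python3 - <<'E'
from pose import *
s,p,r=st();print((RC.T@(p-CO)*1000).round(1),(RC.T@s["wrist_force"]).round(1))
t=camera("top");cv2.imwrite("pics/t7.png",cv2.resize(t[165:245,180:310],None,fx=5,fy=5,interpolation=2))
E
```

```text
clock: 11.88
tool_pos: [0.578, 0.1135, 0.0716]
ee_rot: [0.176, 0.654, 0.718, -0.161]
wrist_force: [-0.7, 14.5, -5.0]
grip_width: 0.039
[35.1 -0.1 17.1] [-15.1   0.6   2.4]
```

View pics/t7.png

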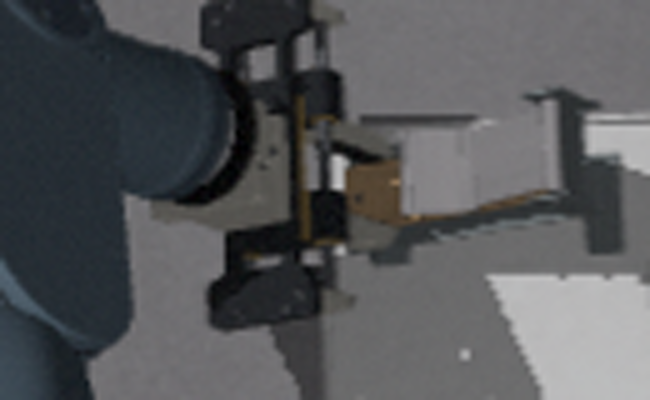

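Contact with the stop: resistance jumped to 15 N at tool x = 35 mm, exactly where expected. Easing the push, releasing and backing straight off.

```bash
python3 -m inch '[[[0.3,0.25,0,0,0,0,0],[0.65,0.25,0,0,0,0,0],[0.65,0.25,0,0,0,0,0],[0.65,0.25,0,0,0,0,0],[0.65,0.25,0,-2,0,0,0],[0.65,0.25,0,-6,0,0,0],[0.65,0.25,0,-11,0,0,0],[0.65,0.25,0,-15,0,0,0]]]'
python3 - <<'E'
from pose import *
print(rel(np.array([.457,.3732,.10]),ang(176.6)), rel(np.array([.48,.30,.2]),ang(176.6)))
t=camera("top");cv2.imwrite("pics/t8.png",cv2.resize(t[165:245,180:310],None,fx=5,fy=5,interpolation=2))
E
```

```text
clock: 12.92
tool_pos: [0.572, 0.1823, 0.2064]
ee_rot: [0.178, 0.654, 0.717, -0.163]
wrist_force: [1.5, 0.1, -0.2]
grip_width: 0.0603
([22.72, -9.69, -0.02], [-19.88, 23.06, -79.58]) ([11.4, -8.08, -5.33], [-19.88, 23.06, -79.58])
```

View pics/t8.png

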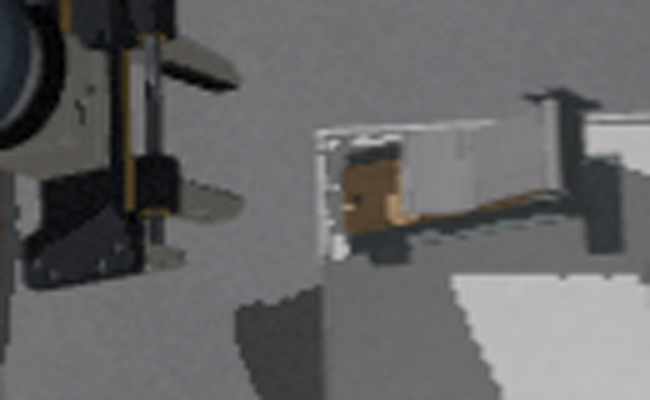

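The marker sits flat under the arm, with only its blunt end showing (345–405, 160–230). Next, the dibber.

```bash
python3 -m inch '[[[0.8,2,-1,-1,-2.5,3,-10],[0.8,4,-2.5,-2,-5,5.8,-20],[0.8,6,-4,-3,-7.5,8.7,-30],[0.8,8,-5.5,-4,-10,11.5,-40],[0.8,10,-7,-5,-12.5,14.4,-50],[0.8,11.4,-8.1,-5.3,-15,17.3,-60],[0.8,11.4,-8.1,-5.3,-17.5,20.2,-70],[0.8,11.4,-8.1,-5.3,-19.9,23,-79.6]]]'
python3 - <<'E'
from pose import *
print(rel(np.array([.4571,.3737,.07]),ang(176.5)))
s=camera("side");cv2.imwrite("pics/t9.png",s)
E
```

```text
clock: 13.98
tool_pos: [0.4792, 0.299, 0.1979]
ee_rot: [-0.001, 0.026, 1.0, 0.0]
wrist_force: [0.2, 0.4, -0.9]
grip_width: 0.0745
([2.58, 7.33, 12.8], [0.02, -0.07, 0.48])
```

View pics/t9.png

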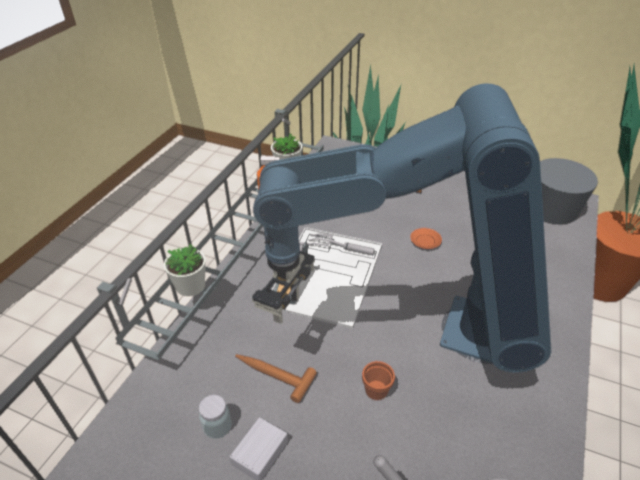

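```bash
python3 -m inch '[[[0.8,1,2.5,3,0,0,0],[0.8,2,5,6,0,0,0.5],[0.8,2.6,7,9,0,0,0.5],[0.8,2.6,7.3,11.5,0,0,0.5],[0.8,2.6,7.3,12.8,0,0,0.5],[0.8,2.6,7.3,12.8,0,0,0.5]]]'
python3 - <<'E'
from pose import *
print(rel(np.array([.4571,.3737,.005]),ang(176.5)))
s=camera("side");cv2.imwrite("pics/t10.png",cv2.resize(s[320:430,210:350],None,fx=5,fy=5,interpolation=2))
E
```

```text
clock: 14.78
tool_pos: [0.4574, 0.3729, 0.069]
ee_rot: [-0.001, 0.034, 0.999, -0.001]
wrist_force: [-0.1, 0.6, -0.7]
grip_width: 0.0747
([0.03, 0.09, 6.4], [-0.14, -0.09, -0.43])
```

View pics/t10.png

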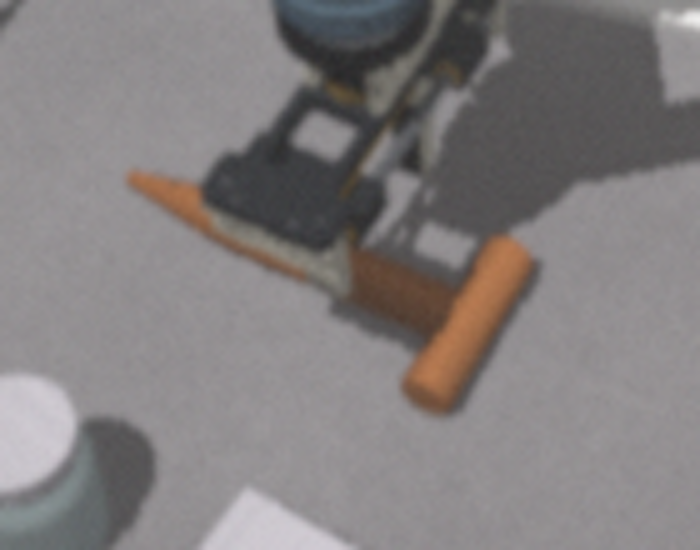

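The fingers straddle the shaft just ahead of the crossbar. Going down and gripping.

```bash
python3 -m inch '[[[0.8,0,0.1,2.5,0,0,0],[0.8,0,0.1,5,0,0,-0.4],[0.8,0,0.1,6.3,0,0,-0.4],[0.8,0,0.1,6.4,0,0,-0.4],[0.2,0,0.1,6.4,0,0,-0.4],[0.2,0,0.1,6.4,0,0,-0.4],[0.2,0,0.1,6.4,0,0,-0.4],[0.2,0,0.1,6.4,0,0,-0.4]]]' 30
python3 - <<'E'
from pose import *
s,p,r=st();print(p,np.degrees(np.arctan2(r[1,0],r[0,0])))
E
```

```text
clock: 15.82
tool_pos: [0.458, 0.3747, 0.0061]
ee_rot: [0.0, 0.03, 1.0, -0.0]
wrist_force: [-0.2, 0.1, 0.6]
grip_width: 0.0389
[0.45804276 0.37467475 0.00613894] 176.55371921559572
```

```bash
python3 -m inch '[[[0.2,0,0,0,0,0,0],[0.2,0,0,0,0,0,0]]]'
python3 -m inch '[[[0.2,0,0,-3,0,0,0],[0.2,0,0,-7,0,0,0],[0.2,0,0,-12,0,0,0],[0.2,0,0,-17,0,0,0],[0.2,0,0,-19,0,0,0],[0.2,0,0,-19,0,0,0]]]'
python3 - <<'E'
from pose import *
s,p,r=st()
T=C+RT@np.array([-.006,-.0355,0]);print(T)
G=T+RT@np.array([-.044,0,0]);G[2]=.20
print(rel(G,ang(185.36)))
s=camera("side");t=camera("top");cv2.imwrite("pics/t11.png",np.hstack([s[200:420,200:480],t[130:350,100:380]]))
E
```

```text
clock: 16.08
tool_pos: [0.4579, 0.3745, 0.006]
ee_rot: [-0.0, 0.03, 1.0, -0.001]
wrist_force: [-0.4, -0.7, 2.4]
grip_width: 0.0294
clock: 16.82
tool_pos: [0.4588, 0.3753, 0.1975]
ee_rot: [0.001, 0.03, 1.0, 0.001]
wrist_force: [-0.7, 1.0, -0.9]
grip_width: 0.0291
[ 0.50734241 -0.07440525  0.        ]
([-3.2, -45.27, -0.3], [0.05, 0.17, -8.8])
```

View pics/t11.png

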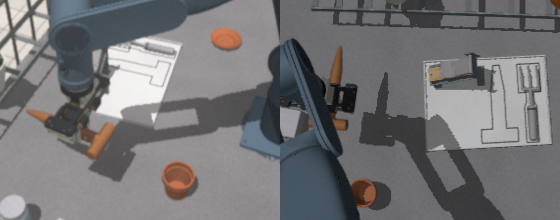

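```bash
python3 -m inch '[[[0.2,0,-3,-2,0,0,-1],[0.2,-0.5,-8,-3,0,0,-2],[0.2,-1,-13,-3,0,0,-3],[0.2,-1.5,-18,-3,0,0,-4],[0.2,-2,-23,-3,0,0,-5],[0.2,-2.5,-28,-3,0,0,-6],[0.2,-3,-33,-3,0,0,-7],[0.2,-3.2,-38,-3,0,0,-8]]]'
python3 - <<'E'
from pose import *
G=C+RT@np.array([-.05,-.0355,0]);G[2]=.10
print(rel(G,ang(185.36)))
E
```

```text
clock: 17.92
tool_pos: [0.466, -0.0078, 0.2242]
ee_rot: [-0.002, -0.04, 0.999, 0.0]
wrist_force: [0.5, 0.2, -1.7]
grip_width: 0.029
([0.77, -7.03, 12.42], [0.02, -0.2, -0.78])
```

```bash
python3 -m inch '[[[0.2,0.4,-3,0,0,0,-0.8],[0.2,0.8,-6,0,0,0,-0.8],[0.2,0.8,-7,1,0,0,-0.8],[0.2,0.8,-7,4,0,0,-0.8],[0.2,0.8,-7,8,0,0,-0.8],[0.2,0.8,-7,11,0,0,-0.8],[0.2,0.8,-7,13.5,0,0,-0.8],[0.2,0.8,-7,13.5,0,0,-0.8]]]'
python3 - <<'E'
from pose import *
G=C+RT@np.array([-.05,-.0355,0]);G[2]=.012
print(rel(G,ang(185.36)))
s=camera("side");t=camera("top");cv2.imwrite("pics/t12.png",cv2.resize(np.hstack([s[220:340,250:410],t[165:285,230:390]]),None,fx=2.4,fy=2.4))
from fit import *
_,p,r=st();d=-r[:,0]
E
```

```text
clock: 18.92
tool_pos: [0.462, -0.0752, 0.0883]
ee_rot: [-0.003, -0.047, 0.999, 0.001]
wrist_force: [1.1, 0.1, -0.8]
grip_width: 0.0292
([-0.17, -0.37, 7.62], [0.17, -0.38, 0.02])
```

View pics/t12.png

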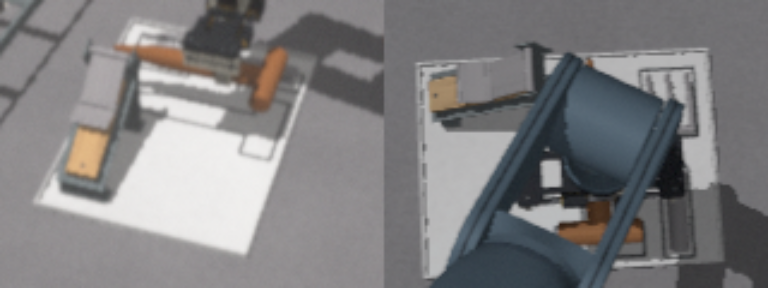

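The dibber is level above its outline. Lowering in two stages.

```bash
python3 -m inch '[[[0.2,-0.1,-0.2,2,0,0,0],[0.2,-0.2,-0.4,4,0,-0.4,0],[0.2,-0.2,-0.4,6,0,-0.4,0],[0.2,-0.2,-0.4,6.5,0,-0.4,0],[0.2,-0.2,-0.4,6.5,0,-0.4,0],[0.2,-0.2,-0.4,6.5,0,-0.4,0]]]'
python3 - <<'E'
from pose import *
G=C+RT@np.array([-.05,-.0355,0]);G[2]=.0105
print(rel(G,ang(185.36)))
E
```

```text
clock: 19.77
tool_pos: [0.4677, -0.0811, 0.0272]
ee_rot: [0.004, -0.047, 0.999, -0.001]
wrist_force: [0.2, 1.3, -0.9]
grip_width: 0.0291
([0.41, 0.3, 1.67], [-0.1, 0.47, -0.01])
```

```bash
python3 -m inch '[[[0.2,0.2,0.2,0.5,0,0.2,0],[0.2,0.3,0.25,1,0,0.3,0],[0.2,0.3,0.25,1.2,0,0.3,0],[0.2,0.3,0.25,1.2,0,0.3,0],[0.2,0.3,0.25,1.2,0,0.3,0]]]'
python3 - <<'E'
from pose import *
G=C+RT@np.array([-.05,-.0355,0]);G[2]=.0105
print(rel(G,ang(185.36)))
s=camera("side");t=camera("top");cv2.imwrite("pics/t13.png",cv2.resize(np.hstack([s[220:340,250:410],t[165:285,230:390]]),None,fx=2.4,fy=2.4))
E
```

```text
clock: 20.4
tool_pos: [0.4639, -0.0787, 0.0142]
ee_rot: [0.001, -0.047, 0.999, -0.0]
wrist_force: [-0.1, -0.7, -1.4]
grip_width: 0.029
([0.03, 0.02, 0.37], [-0.05, 0.08, -0.01])
```

View pics/t13.png

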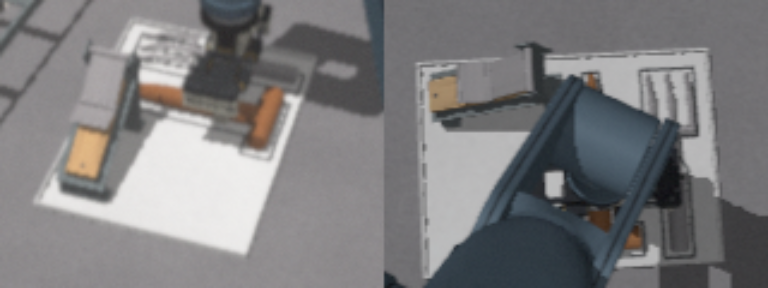

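Aligned to within 1 mm by the numbers. Set down, release, back off.

```bash
python3 -m inch '[[[0.2,0.03,0,0.2,0,0,0],[0.2,0.03,0,0.37,0,0,0],[0.2,0.03,0,0.37,0,0,0],[0.2,0.03,0,0.37,0,0,0]]]'
python3 -m inch '[[[0.55,0,0,0,0,0,0],[0.55,0,0,0,0,0,0],[0.55,0,0,0,0,0,0],[0.55,0,0,-2,0,0,0],[0.55,0,0,-6,0,0,0],[0.55,0,0,-11,0,0,0],[0.55,0,0,-17,0,0,0],[0.55,0,0,-22,0,0,0]]]'
```

```text
clock: 21.0
tool_pos: [0.4635, -0.0787, 0.0105]
ee_rot: [0.001, -0.047, 0.999, -0.0]
wrist_force: [-0.4, -0.4, -0.9]
grip_width: 0.0289
clock: 22.0
tool_pos: [0.4632, -0.0785, 0.233]
ee_rot: [0.001, -0.047, 0.999, -0.001]
wrist_force: [0.2, -0.4, -0.0]
grip_width: 0.0512
```

```bash
python3 -m inch '[[[0.55,2,-4,-1,0,0,0],[0.55,4,-9,-1,0,0,0],[0.55,6,-14,-1,0,0,0],[0.55,7,-19,-1,0,0,0],[0.55,8,-24,-1,0,0,0],[0.55,9,-29,-1,0,0,0],[0.55,9,-34,-1,0,0,0],[0.55,9,-36,-1,0,0,0]]]'
cat > chk.py <<'E'
from pose import *
import sys
t=camera("top");s=camera("side");k=sys.argv[1]
cv2.imwrite("pics/top0.png".replace("0",k),t);cv2.imwrite("pics/side0.png".replace("0",k),s)
o=[]
for n,im,b in(("top",t,(285,188,350,278)),("side",s,(295,235,382,292))):
    o.append((n,mask(n,im,b),b))
for oo in([o[0]],[o[1]],o):
    x,f,N=fit(DIB,oo,[.5073,-.0744,.0935],z=.004);R=Ro.from_euler('z',x[2]).as_matrix();P=np.array([x[0],x[1],.004])
    print([d[0] for d in oo],np.round(x,4),f,N,"bar",(RT.T@(P+R@[-.1,0,0]-C)*1000).round(1),"tip",(RT.T@(P+R@[.115,0,0]-C)*1000).round(1))
a=cv2.resize(t[165:285,230:390],None,fx=5,fy=5,interpolation=2);b=cv2.resize(s[220:340,250:410],None,fx=5,fy=5,interpolation=2)
cv2.imwrite(f"pics/e{k}t.png",a);cv2.imwrite(f"pics/e{k}s.png",b)
E
python3 chk.py 20
```

```text
clock: 23.0
tool_pos: [0.4065, -0.4481, 0.24]
ee_rot: [0.0, -0.046, 0.999, -0.0]
wrist_force: [0.5, -0.2, -0.3]
grip_width: 0.0507
['top'] [ 0.5093 -0.0747  0.0953] 243.80557250976562 650 bar [-104.1  -36.2    4. ] tip [110.9 -35.8   4. ]
['side'] [ 0.5074 -0.0735  0.0812] 165.94444274902344 561 bar [-105.9  -33.3    4. ] tip [109.1 -36.    4. ]
['top', 'side'] [ 0.5091 -0.0749  0.0986] 412.97222900390625 1211 bar [-104.3  -36.6    4. ] tip [110.7 -35.5   4. ]
```

View pics/e20t.png

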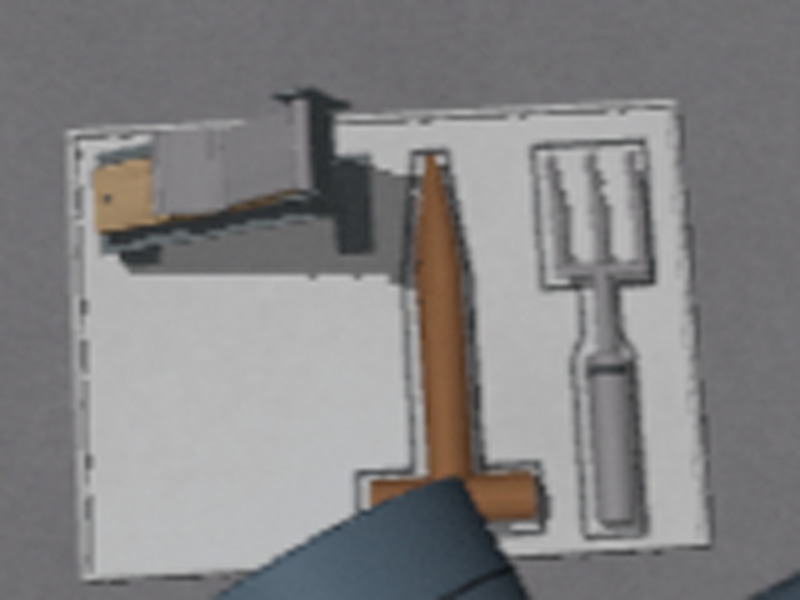

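View pics/e20s.png

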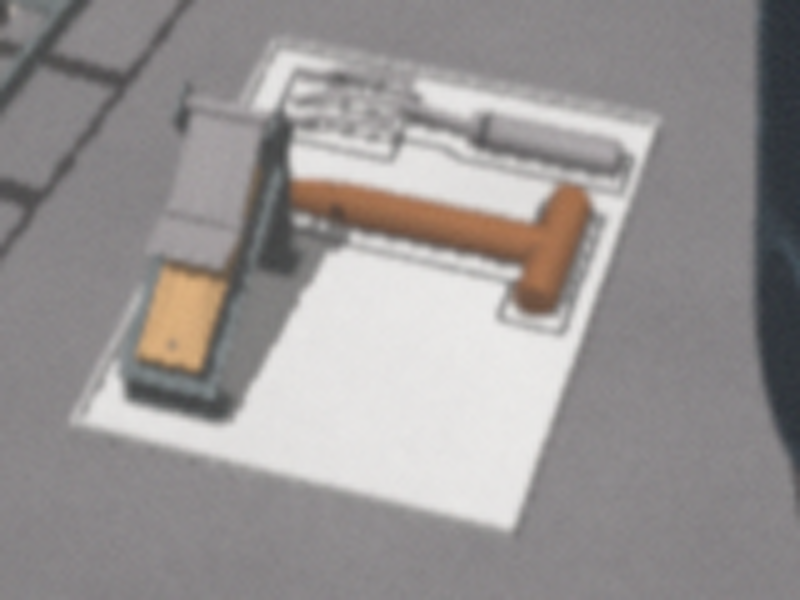

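The dibber lies in its outline, point and crossbar within about 2 mm. Now a check of the marker's seat against the prediction.

Run:
```python
from pose import *
for n,(l,t,w,h) in(("top",(245,185,60,40)),("side",(265,235,60,75))):
    out=[]
    for k in("0","20"):
        im=cv2.imread(f"pics/{n}{k}.png");c=cv2.resize(im[t:t+h,l:l+w],None,fx=6,fy=6,interpolation=2)
        zt=14 if k=="0" else 21
        q=np.array([((proj(n,clip(10+a,b,zt))-[l,t]+.5)*6) for a,b in((50,-20),(0,-20),(0,20),(50,20))]).astype(np.int32);cv2.polylines(c,[q],False,(0,255,0),1)
        out.append(c)
    cv2.imwrite(f"pics/f{n}.png",np.hstack(out))
```

```text
(no output)
```

View pics/ftop.png

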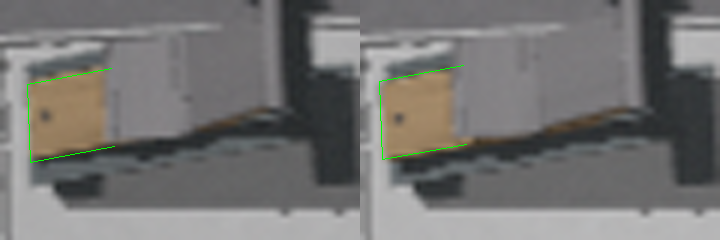

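View pics/fside.png

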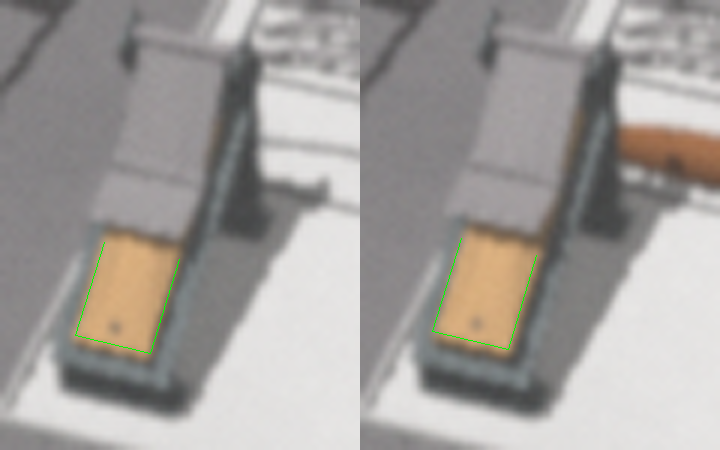

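The marker's blunt end matches the home outline in both views to about 1 px (2–3 mm), and the arm is lifted and flat on it. Handing in.

Run:
```python
from h import *
sign_off();print(read_state()["clock"])
```

```text
the job is handed in; nothing more can be done
the job is handed in; nothing more can be done
```

The planting tray is finished and handed in at about 23 s of the 64 s allowed. `sign_off` gives no verdict, so the checks below are my own.

**Marker:** I gripped the wooden marker near its blunt end and slid it point first under the clip's arm at the 28° slope. Resistance was 4–7 N on the way in and jumped to 15 N at the expected stop position, then I let go. Afterwards its blunt end matched the calculated home outline to about 1 px (2–3 mm) in both cameras. I did not measure the arm's force on it after release.

**Dibber:** I picked it up by the shaft and laid it in its outline with crossbar and point as drawn. Fitted to the pictures, the crossbar and point are each within about 2 mm of where I measured the outline. The top and side cameras disagreed by about 3 mm at most, against a limit of 12 mm.

**Everything else:** The fork showed no visible change in the last pictures. The pile markers are now hidden under the loose one, so I could not see them directly. I did not measure the pot, saucer, jar and other bystanders again, but the arm never went near contact with them. At hand-in the gripper was clear of everything, at a height of 0.24 m.

No check failed. The one misfit was in the side camera: the tray's silhouette could not be fitted there, so the tray's position comes from the top view. I checked it in the side view with an overlay.

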